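# Load two thread stands in order at a fly-tying bench

## Task

Load the two thread stands by sliding the coloured spools over their posts: on the round dark-wood stand with the brass post put the red spool first and the green one on top of it; on the square black stand with the steel post put the blue spool first and the yellow one on top of it. Each spool must sit fully down, the lower on its stand and the upper on the spool beneath. Leave the white spool, the glue bottle and the bead jar standing where they are.

Things in the scene. Friction and masses are not known exactly. Their poses are not given: they have to be found in the camera images.
- red_spool: Red thread spool upright on the bench: flanges 48 mm across, 30 mm tall, 20 mm round hole right through from top to bottom, about 40 g. Flanges (from above a red ring) and thread are red; the spools differ only in colour. Origin at the centre of its underside, z up along the hole.
- green_spool: Green thread spool upright on the bench: flanges 48 mm across, 30 mm tall, 20 mm round hole right through from top to bottom, about 40 g. Flanges (from above a green ring) and thread are green; the spools differ only in colour. Origin at the centre of its underside, z up along the hole.
- blue_spool: Blue thread spool upright on the bench: flanges 48 mm across, 30 mm tall, 20 mm round hole right through from top to bottom, about 40 g. Flanges (from above a blue ring) and thread are blue; the spools differ only in colour. Origin at the centre of its underside, z up along the hole.
- yellow_spool: Yellow thread spool upright on the bench: flanges 48 mm across, 30 mm tall, 20 mm round hole right through from top to bottom, about 40 g. Flanges (from above a yellow ring) and thread are yellow; the spools differ only in colour. Origin at the centre of its underside, z up along the hole.
- brass_stand: Thread stand with a round dark-wood base, 64 mm across, a brass boss and a brass post. Fixed to the bench. Base 10 mm high; a 34 mm wide round boss on it has its flat top, the seat, 22 mm above the bench; an upright 8 mm post rises from its centre to 86 mm, the last 6 mm pointed. The first spool rests with its underside at 22 mm, the second at 52 mm. Origin on the post axis at the underside, z up.
- black_stand: Thread stand with a square black plastic base, 60 x 60 mm, a black boss and a bright steel post. Fixed to the bench. Base 10 mm high; a 34 mm wide round boss on it has its flat top, the seat, 22 mm above the bench; an upright 8 mm post rises from its centre to 86 mm, the last 6 mm pointed. The first spool rests with its underside at 22 mm, the second at 52 mm. Origin on the post axis at the underside, z up.
- white_spool: White thread spool upright on the bench: flanges 48 mm across, 30 mm tall, 20 mm round hole right through from top to bottom, about 40 g. Flanges (from above a white ring) and thread are white; the spools differ only in colour. Origin at the centre of its underside, z up along the hole. It is not needed: leave it standing where it is.
- glue_bottle: White plastic glue bottle with an orange pointed cap, standing loose on the bench: 44 mm across, 92 mm tall in all (shoulder at 55 mm). Leave it standing where it is. Origin at the centre of its underside, z up.
- bead_jar: Small amber glass jar with a dark steel lid, standing loose on the bench: 44 mm across, 42 mm tall. Leave it standing where it is. Origin at the centre of its underside, z up.
There are look-alikes about, which are no part of the job. Of the things that look like the blue_spool, the larger one is meant.

How it is judged:
By the outcome, as a careful person would: the job done as asked, in the order asked, and still so for the second after the job is handed in, with the robot touching nothing.
It also fails if it takes over 106 s, if anything falls off the work surface, if the arm or the gripper's body presses on something with over 40 N, if the wrist force passes 120 N, or if a joint passes its speed limit or range.

## Robot

A 7-joint arm with a two-finger parallel gripper is mounted at the origin on the work surface. World frame = base frame: x ahead of the robot, y to its left, z up, the work surface at z = 0. Lengths are in m, angles in rad, forces in N, time in s.
With the tool pointing down it reaches from about 0.4 to 0.85 m from the base axis. Payload 4.5 kg.
Tool frame: the origin (TCP) lies midway between the tips of the shut fingers; the grasp point (between the pads) lies 19 mm behind it; z points along the fingers, y is the direction in which the jaws open and shut (so a half turn about z gives the same grasp; the last joint's range is limited). The gripper opens to 88 mm and grips with 3 to 60 N. Pads are 18 mm wide; open, the fingers measure 123 mm over their backs; the gripper's body (75 mm by 187 mm) begins 45 mm behind the grasp point.
Start: joints at [1.277, 0.689, -0.195, 1.565, 0.157, 0.902, -0.215], TCP at [0.201, -0.592, 0.239] pointing down, gripper open.
Joint ranges: [-3.01, 3.01], [-0.46, 2.08], [-1.47, 1.51], [0.13, 2.56], [-1, 4.14], [0.04, 2.09], [-2.66, 2.66]. Speed limits (rad/s): [2.57, 2.57, 3.14, 3.14, 3.14, 3.14, 3.14].

## Interface

Orientations are given as a unit quaternion [x, y, z, w].
In Python, from plant import r gives the robot as it stands. The module is installed in compiled form; this text tells all that it offers.
- The arm moves only by the shell command python3 -m jog 'ROWS' [FORCE]. ROWS is JSON, a list of rows, each an object with "translation": the shift along the tool's x, y, z in units of 40 mm (1.0 is 40 mm), a list of three; "twist": the turn about the tool's z in units of 6 degrees (1.0 is 6 degrees); "claw": the opening in per cent of the stroke, from 0 (shut) to 100 (fully open). A call has 1 to 20 rows; each row shifts and turns the commanded pose from where the row before left it, along the tool's axes as they then stand; what a row does not reach is not made up. A row lasts 1/12 s, in which the tool goes at most 41.7 mm and 7.16 degrees, less where a joint would pass 70% of its speed; a pose out of reach is approached as far as the arm can. A call is refused whole if a number of a shift passes 1 or a number of a turn 1, either way. A call with a gripper value outside its range is refused whole. The fingers move at their own pace and stop on an object; FORCE is the grip in N (left out, the last holds). Time passes only in rows, so rows that do not move let the fingers close. It gives the time, the measured TCP pose, the force and the opening at its end, in the units of the state.
- r.get_state(): the state, without advancing time (a new reading comes with each control period).
- r.snapshot(name): name is "scene" or "top" or "wrist"; returns a dict with "img" (384x512x3 uint8, red, green, blue), "fx", "fy", "cx", "cy" (pixels), "origin" and "rotation" of the camera in the world; the wrist camera has in their place "T_tool_cam" (4x4, takes a point from camera to tool coordinates, whose origin is the TCP and whose axes are the flange's). Camera axes: x right, y up, looking along -z (the intrinsics and any distortion apply to the point x, -y, -z); pixel columns grow to the right and rows downward; lengths in m; the calibration is good to about 2 mm. A picture is of the moment at which its call begins: read the wrist's pose just before it. There is no depth.
- r.finish_job(): hands the job in, once; it reports no verdict.
Trained networks look in the newest picture that a camera, given by its name, has taken for a name from the list of things; names that differ only in an ending like _2 or _b are one class to them, and where a whole thing is asked for, a point or a joint stands for the part that bears it (a point fixed in the world has none). Each returns a list of dicts, best first, with "confidence" (0 to 1); they miss things now and then, are a little off and sometimes report something else, mostly with a low value. They report only what shows in the picture. A call takes as long as a camera call. They do not tell look-alikes from the thing itself.
- r.spot_in(label, camera): "rect" ([left, top, right, bottom] in pixels, round what is visible of it).
- r.spot_point(label, camera): "location" ([row, column] in pixels: a listed point, or the origin of a listed thing).
The state is a dict: "clock": time; "q": joint angles; "qd": joint speeds; "joint_torque": joint torques, N m; "tool_pos": TCP position; "eef_rot": TCP orientation; "contact_force": force on the tool from outside, world axes, zero at the start; "moment": the same for the moment, N m; "opening": opening from 0.0 (shut) to 1.0 (fully open).
Only numpy, scipy, OpenCV 4.12 (cv2) and the standard library are available. Lean on these libraries where they do the work, as an engineer would, in place of code of your own. Each camera call takes 0.05 s, during which the arm holds its last target. There are 200 camera calls.

## Working session

There is one attempt and no reset: what is moved stays moved. The work goes in short steps, Python scripts to look and compute and a shell command to move; the robot and the scene stay as the last step left them, time stands still between calls to the robot, and variables do not carry over. Pictures are saved under pics/ and viewed, about 12 in all and at most 16, crops included, and the job is handed in when it is done.

```bash
mkdir -p pics; cat > h.py <<'E'
from plant import r
import numpy as np, cv2, sys
from scipy.spatial.transform import Rotation as R
def cam(name):
    s=r.get_state(); d=r.snapshot(name)
    if name=="wrist":
        T=np.eye(4);T[:3,:3]=R.from_quat(s["eef_rot"]).as_matrix();T[:3,3]=s["tool_pos"]
        M=T@np.array(d["T_tool_cam"]);d["origin"]=M[:3,3];d["rotation"]=M[:3,:3]
    d["origin"]=np.array(d["origin"]);d["rotation"]=np.array(d["rotation"]);return d
def ray(d,u,v):
    return d["rotation"]@np.array([(u-d["cx"])/d["fx"],-(v-d["cy"])/d["fy"],-1])
def atz(d,u,v,z):
    w=ray(d,u,v);return d["origin"]+w*(z-d["origin"][2])/w[2]
def tri(d1,p1,d2,p2):
    A=np.zeros((3,3));b=np.zeros(3)
    for d,p in((d1,p1),(d2,p2)):
        w=ray(d,*p);w/=np.linalg.norm(w);P=np.eye(3)-np.outer(w,w);A+=P;b+=P@d["origin"]
    return np.linalg.solve(A,b)
def save(d,n): cv2.imwrite("pics/"+n,cv2.cvtColor(np.asarray(d["img"]),cv2.COLOR_RGB2BGR))
E
python3 - <<'E'
from h import *
print(r.get_state())
for n in("top","scene"):
    d=cam(n);save(d,n+"0.png");print(n,[d[k] for k in d if k!="img"])
    for l in "red_spool green_spool blue_spool yellow_spool white_spool brass_stand black_stand glue_bottle bead_jar".split():
        print(l,[(np.round(a["rect"]).tolist(),round(a["confidence"],2)) for a in r.spot_in(l,n)],[(np.round(a["location"]).tolist(),round(a["confidence"],2)) for a in r.spot_point(l,n)])
E
```

```text
{'clock': 0.0, 'q': array([ 1.27681719,  0.68995335, -0.19451516,  1.56632656,  0.15730735,
        0.90245845, -0.21509187]), 'qd': array([ 0.00040526,  0.00063831,  0.00169721,  0.00112155, -0.00177684,
        0.00021579, -0.00099513]), 'joint_torque': array([ 6.64251093e-04, -5.27562046e+01, -1.26681548e+00, -1.53429759e+01,
       -5.26033295e-02,  6.56419405e-03,  1.79194612e-04]), 'tool_pos': array([ 0.20097186, -0.59116396,  0.23793381]), 'eef_rot': array([ 9.86591939e-01,  1.63204096e-01, -2.06438243e-04, -8.52243474e-04]), 'contact_force': array([-0.49300565, -0.42562328,  0.19388152]), 'moment': array([ 0.01458718, -0.01747109, -0.0545757 ]), 'opening': 1.0006434106009603}
top [492.62717634793546, 492.62717634793546, 249.31450206395598, 185.6681689286779, array([0.26320419, 0.00537753, 1.36712481]), array([-0.06494604,  0.05701777,  0.70670951, -0.70220557])]
red_spool [([245.0, 189.0, 261.0, 210.0], 0.58)] [([199.0, 252.0], 0.61)]
green_spool [([304.0, 133.0, 319.0, 151.0], 0.59)] [([143.0, 313.0], 0.74)]
blue_spool [] [([149.0, 206.0], 0.64), ([175.0, 178.0], 0.64), ([22
[... 778 characters left out ...]
90.0, 208.0], 0.82)] [([208.0, 177.0], 0.82)]
blue_spool [([280.0, 245.0, 305.0, 270.0], 0.93), ([325.0, 239.0, 340.0, 257.0], 0.58)] [([263.0, 293.0], 0.72), ([250.0, 329.0], 0.52)]
yellow_spool [([187.0, 124.0, 205.0, 138.0], 0.82)] [([133.0, 198.0], 0.75)]
white_spool [([362.0, 273.0, 389.0, 297.0], 0.93)] [([288.0, 374.0], 0.75)]
brass_stand [] [([153.0, 140.0], 0.89), ([131.0, 195.0], 0.71)]
black_stand [([371.0, 206.0, 400.0, 231.0], 0.97), ([279.0, 247.0, 305.0, 273.0], 0.29)] [([223.0, 383.0], 0.86)]
glue_bottle [([303.0, 182.0, 326.0, 211.0], 0.84), ([364.0, 270.0, 388.0, 299.0], 0.33)] [([208.0, 311.0], 0.92)]
bead_jar [([213.0, 154.0, 228.0, 176.0], 0.61)] [([169.0, 222.0], 0.58)]
```

```bash
sed -i 's/d\["rotation"\]=np.array(d\["rotation"\]);return d/q=np.array(d["rotation"]);d["rotation"]=R.from_quat(q).as_matrix() if q.size==4 else q;return d/' h.py
python3 - <<'E'
from h import *
a=cv2.imread("pics/top0.png")[90:290,90:440]; cv2.imwrite("pics/top0c.png",cv2.resize(a,None,fx=2.28,fy=2.28,interpolation=cv2.INTER_CUBIC))
t=cam("top");s=cam("scene");print(t.keys(),s["rotation"][:,2])
P=dict(red=((253,199.5),(269,187.5)),green=((311.5,142),(178.5,198.5)),blueA=((206,149),(292.5,257.5)),blueB=((178,175),(332.5,248)),yellow=((355.5,223),(196,131)),white=((141,166),(375.5,285)),black=((154,226),(385.5,218.5)),jar=((308,195),(220.5,165)))
for k,(p,q) in P.items(): print(k,tri(t,p,s,q).round(3))
E
```

```text
dict_keys(['img', 'fx', 'fy', 'cx', 'cy', 'origin', 'rotation']) [0.5120603  0.32961141 0.79319012]
red [0.461 0.01  0.008]
green [ 0.62  -0.154  0.022]
blueA [0.604 0.149 0.01 ]
blueB [0.532 0.22  0.01 ]
yellow [ 0.395 -0.274  0.006]
white [0.56  0.33  0.002]
black [0.389 0.288 0.004]
jar [ 0.47  -0.139  0.012]
```

View pics/top0c.png

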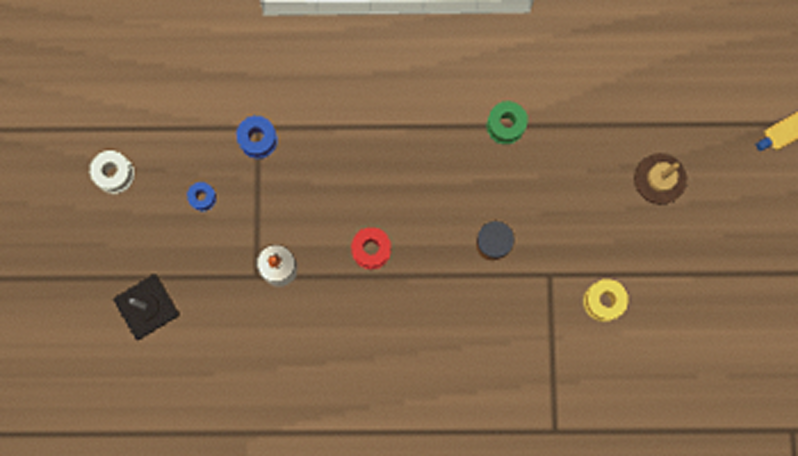

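View pics/scene0.png

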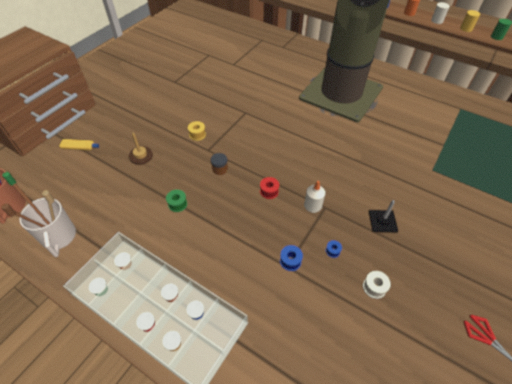

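The top view shows the round brass stand (crop 660,178), the yellow (607,300), green (507,121), red (370,247), big blue (256,137), small blue decoy (201,196), white (110,171), glue bottle (275,264), jar (495,240) and black stand (147,306). The scene view agrees. I'll turn the tool to yaw 90° (tool x = +Y, tool y = +X), which keeps the wide body clear of the bottle at red, and measure more finely by colour.

```bash
python3 -m jog '[{"translation":[0,0,0],"twist":-0.989,"claw":80},{"translation":[0,0,0],"twist":-0.989,"claw":80},{"translation":[0,0,0],"twist":-0.989,"claw":80},{"translation":[0,0,0],"twist":-0.989,"claw":80},{"translation":[0,0,0],"twist":-0.989,"claw":80},{"translation":[0,0,0],"twist":-0.989,"claw":80},{"translation":[0,0,0],"twist":-0.989,"claw":80},{"translation":[0,0,0],"twist":-0.989,"claw":80},{"translation":[0,0,0],"twist":-0.989,"claw":80},{"translation":[0,0,0],"twist":-0.989,"claw":80},{"translation":[0,0,0],"twist":-0.989,"claw":80},{"translation":[0,0,0],"twist":-0.989,"claw":80},{"translation":[0,0,0],"twist":0,"claw":80}]'
python3 - <<'E'
from h import *
s=r.get_state();print("yaw",np.degrees(R.from_quat(s["eef_rot"]).as_matrix()[:,:2]*1).round(1).tolist(), s["q"].round(2))
t=cam("top");c=cam("scene");w=cam("wrist")
print("wristcam",(w["origin"]-s["tool_pos"]).round(3),w["rotation"][:,2].round(3),w["fx"])
# glue, brass, black in both
P=dict(glue_mid=((209.5,205),(314.5,200)),brass_posttip=((388,162.5),(134.5,136)),brass_base=((380,168.5),(140.5,156)),black_posttip=((146.5,221.5),(393,203)),black_base=((154.5,225),(383.5,221)))
for k,(p,q) in P.items(): print(k,tri(t,p,c,q).round(3))
E
```

```text
clock: 3.08
tool_pos: [0.2009, -0.5918, 0.2386]
eef_rot: [0.706, 0.708, 0.0, -0.0]
contact_force: [-0.1, 0.7, 0.2]
opening: 0.8
yaw [[-0.1, 57.3], [57.3, 0.1], [0.0, 0.0]] [ 1.47  0.73 -0.55  1.55  0.43  0.98  0.79]
wristcam [-0.001  0.078  0.147] [0.001 0.301 0.954] 307.8811853087565
glue_mid [0.445 0.129 0.024]
brass_posttip [ 0.548 -0.352  0.069]
brass_base [ 0.549 -0.351 -0.005]
black_posttip [0.395 0.29  0.075]
black_base [ 0.392  0.288 -0.003]
```

```bash
python3 -m jog '[{"translation":[0.833,0.361,0.1],"twist":0,"claw":80},{"translation":[0.833,0.361,0.1],"twist":0,"claw":80},{"translation":[0.833,0.361,0.1],"twist":0,"claw":80},{"translation":[0.833,0.361,0.1],"twist":0,"claw":80},{"translation":[0.833,0.361,0.1],"twist":0,"claw":80},{"translation":[0.833,0.361,0.1],"twist":0,"claw":80},{"translation":[0.833,0.361,0.1],"twist":0,"claw":80},{"translation":[0.833,0.361,0.1],"twist":0,"claw":80},{"translation":[0.833,0.361,0.1],"twist":0,"claw":80},{"translation":[0.833,0.361,0.1],"twist":0,"claw":80},{"translation":[0.833,0.361,0.1],"twist":0,"claw":80},{"translation":[0.833,0.361,0.1],"twist":0,"claw":80},{"translation":[0.833,0.361,0.1],"twist":0,"claw":80},{"translation":[0.833,0.361,0.1],"twist":0,"claw":80},{"translation":[0.833,0.361,0.1],"twist":0,"claw":80},{"translation":[0.833,0.361,0.1],"twist":0,"claw":80},{"translation":[0.833,0.361,0.1],"twist":0,"claw":80},{"translation":[0.833,0.361,0.1],"twist":0,"claw":80},{"translation":[0,0,0],"twist":0,"claw":80},{"translation":[0,0,0],"twist":0,"claw":80}]' 20
python3 - <<'E'
from h import *
s=r.get_state();print(s["tool_pos"],s["q"].round(2))
w=cam("wrist");save(w,"w1.png")
for a in r.spot_in("red_spool","wrist")[:2]: print(a)
E
```

```text
clock: 4.9
tool_pos: [0.4623, 0.0107, 0.1668]
eef_rot: [0.706, 0.708, 0.001, 0.0]
contact_force: [-0.7, -0.8, -0.9]
opening: 0.795
[0.4622691  0.01065931 0.16681052] [ 0.1   0.62 -0.34  2.11  0.44  0.47 -0.58]
{'rect': [231.0, 150.8, 283.7, 204.8], 'confidence': 0.61}
{'rect': [389.2, 0.0, 462.4, 46.7], 'confidence': 0.19}
```

View pics/w1.png

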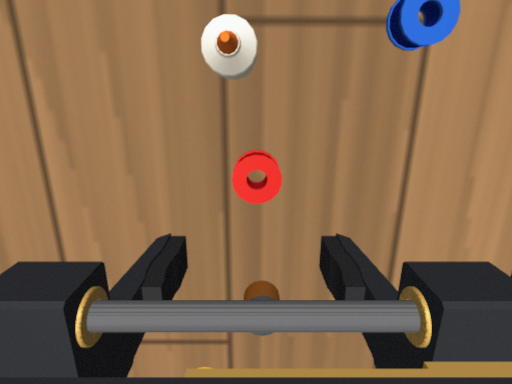

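The wrist view shows red at (257,180) with the bottle at (229,45) beyond and big blue upper right. I'll fit the spools' outline to the colour masks.

```bash
cat >> h.py <<'E'
from scipy.optimize import least_squares
HUE=dict(red=(174,6),green=(50,85),blue=(105,125),yellow=(22,33))
def proj(d,P):
    c=(np.atleast_2d(P)-d["origin"])@d["rotation"]
    return np.c_[d["cx"]+d["fx"]*c[:,0]/-c[:,2],d["cy"]+d["fy"]*c[:,1]/c[:,2]]
def bbox(d,col,near):
    h=cv2.cvtColor(np.asarray(d["img"]),cv2.COLOR_RGB2HSV).astype(int);lo,hi=HUE[col]
    H=h[...,0];m=((H>=lo)&(H<=hi) if lo<hi else (H>=lo)|(H<=hi))&(h[...,1]>120)&(h[...,2]>50)
    n,L,st,ce=cv2.connectedComponentsWithStats(m.astype(np.uint8))
    i=min((i for i in range(1,n) if st[i,4]>60),key=lambda i:np.hypot(*(ce[i]-near)))
    x,y,w,hh=st[i,:4];return np.array([x-.5,y-.5,x+w-.5,y+hh-.5])
def cyl(p):
    a=np.linspace(0,2*np.pi,73);return np.vstack([np.c_[p[0]+.024*np.cos(a),p[1]+.024*np.sin(a),np.full(73,p[2]+h)] for h in(0,.03)])
def fit(ds,col,g,usez=True):
    bs=[bbox(d,col,proj(d,np.array(g)+[0,0,.02])[0]) for d in ds]
    def f(q):
        p=q if usez else [*q,g[2]];o=[]
        for d,b in zip(ds,bs):
            uv=proj(d,cyl(p));o.append((np.r_[uv.min(0),uv.max(0)]-b)/d["fx"]*400)
        return np.concatenate(o)
    s=least_squares(f,g if usez else g[:2]);return s.x.round(4),s.fun.round(1)
E
python3 - <<'E'
from h import *
t=cam("top");c=cam("scene");w=cam("wrist")
G=dict(red=[.461,.01,0],green=[.62,-.154,0],blue=[.604,.149,0],yellow=[.395,-.274,0])
for k,g in G.items(): print(k,*fit([t,c],k,g))
print("red wrist",*fit([w],"red",G["red"],False),*fit([w,t,c],"red",G["red"]),*fit([w],"red",G["red"]))
E
```

```text
red [0.5828 0.1721 0.2119] [ 95.  -34.5  95.7 -30.6  46.5   2.8  57.8  14.4]
green [ 0.62   -0.1595 -0.006 ] [-0.1 -0.4  0.8  0.5 -1.3 -1.5  1.7  1.8]
blue [ 0.6044  0.1534 -0.0055] [-0.4 -0.2  0.4  0.6 -1.2 -0.6  1.1  0.7]
yellow [ 0.3938 -0.2818  0.0017] [-7.   0.6  3.4  2.7 -2.5 -4.5 -1.2  4.6]
red wrist [0.4653 0.0135] [ 0.2 -0.1 -0.2  0.1] [0.4672 0.0439 0.0693] [ -5.1 -33.9  17.2 -12.3 141.4  12.7 139.4  14.2  12.2 -14.7  13.8 -12.3] [0.4653 0.0137 0.0007] [ 0.2 -0.2 -0.2  0.1]
```

```bash
python3 -m jog '[{"translation":[0.075,0.075,0.9],"twist":0,"claw":80},{"translation":[0,0,0.9],"twist":0,"claw":80},{"translation":[0,0,0.9],"twist":0,"claw":80},{"translation":[0,0,0.7],"twist":0,"claw":80},{"translation":[0,0,0.4],"twist":0,"claw":80},{"translation":[0,0,0.2],"twist":0,"claw":80},{"translation":[0,0,0],"twist":0,"claw":80},{"translation":[0,0,0],"twist":0,"claw":80},{"translation":[0,0,0],"twist":0,"claw":0},{"translation":[0,0,0],"twist":0,"claw":0},{"translation":[0,0,0],"twist":0,"claw":0},{"translation":[0,0,0],"twist":0,"claw":0},{"translation":[0,0,0],"twist":0,"claw":0},{"translation":[0,0,0],"twist":0,"claw":0},{"translation":[0,0,0],"twist":0,"claw":0},{"translation":[0,0,0],"twist":0,"claw":0}]' 20
```

```text
clock: 6.48
tool_pos: [0.4659, 0.0108, 0.0086]
eef_rot: [0.707, 0.707, -0.0, -0.0]
contact_force: [-0.8, -0.3, 7.4]
opening: 0.545
```

```bash
python3 -m jog '[{"translation":[0,0,-0.4],"twist":0,"claw":0},{"translation":[0,0,-0.85],"twist":0,"claw":0},{"translation":[0,0,-0.85],"twist":0,"claw":0},{"translation":[0,0,-0.85],"twist":0,"claw":0},{"translation":[0,0,-0.85],"twist":0,"claw":0},{"translation":[-0.827,0.189,0],"twist":0,"claw":0},{"translation":[-0.827,0.189,0],"twist":0,"claw":0},{"translation":[-0.827,0.189,0],"twist":0,"claw":0},{"translation":[-0.827,0.189,0],"twist":0,"claw":0},{"translation":[-0.827,0.189,0],"twist":0,"claw":0},{"translation":[-0.827,0.189,0],"twist":0,"claw":0},{"translation":[-0.827,0.189,0],"twist":0,"claw":0},{"translation":[-0.827,0.189,0],"twist":0,"claw":0},{"translation":[-0.827,0.189,0],"twist":0,"claw":0},{"translation":[-0.827,0.189,0],"twist":0,"claw":0},{"translation":[-0.827,0.189,0],"twist":0,"claw":0},{"translation":[0,0,0],"twist":0,"claw":0},{"translation":[0,0,0],"twist":0,"claw":0}]' 20
python3 - <<'E'
from h import *
s=r.get_state();print(s["tool_pos"],s["q"].round(2))
w=cam("wrist");save(w,"w2.png")
print(*fit([w],"red",s["tool_pos"]+[0,.003,-.007]))
print(proj(w,[[.549,-.351,.086],[.549,-.351,0.022]]).round(1))
E
```

```text
clock: 7.98
tool_pos: [0.5477, -0.3553, 0.1589]
eef_rot: [0.709, 0.705, -0.001, -0.001]
contact_force: [-0.8, 0.6, 0.1]
opening: 0.543
[ 0.54774447 -0.35525268  0.15894764] [ 0.81  0.88 -0.6   1.53  0.58  0.92  0.02]
[ 0.5465 -0.3525  0.1448] [ 3.8 -4.  -3.8  3.7]
[[256.3 199.2]
 [255.8 177.8]]
```

View pics/w2.png

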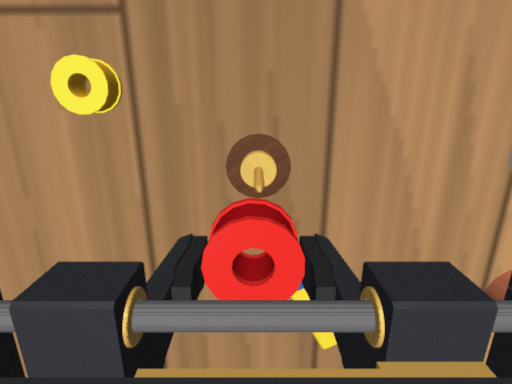

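The wrist view shows the stand's base centred at (259,166) and boss at (258.5,169); the post tip is just hidden behind the held red spool (hole at (253,263)). I'll back-project these.

```bash
cat >> h.py <<'E'
E
python3 - <<'E'
from h import *
w=cam("wrist");a=cv2.imread("pics/w2.png")
h=cv2.cvtColor(a,cv2.COLOR_BGR2HSV)[130:200,220:300]
print(atz(w,259,166,.01).round(4),atz(w,258.5,169,.022).round(4))
s=r.get_state();print(s["tool_pos"],proj(w,[s["tool_pos"]+[0,.0027,.022+0*1]]))
# spool hole: centre of top rim in image (253,266)
print(atz(w,253,266,s["tool_pos"][2]-.008+.03))
E
```

```text
[ 0.5526 -0.3394  0.01  ] [ 0.552  -0.3397  0.022 ]
[ 0.54852551 -0.3513327   0.15949643] [[256.03009181 265.6454372 ]]
[ 0.54713501 -0.34881514  0.18149643]
```

```bash
python3 - <<'E'
from h import *
for i in range(4):
    w=cam("wrist");s=r.get_state()
    h=cv2.cvtColor(np.asarray(w["img"]),cv2.COLOR_RGB2HSV)[115:205,215:305]
    if i==0: print(h[50,::6].tolist())
    m=(h[...,2]<105).astype(np.uint8);m[70:]=0
    n,L,st,ce=cv2.connectedComponentsWithStats(m);k=1+np.argmax(st[1:,4]);x,y,ww,hh=st[k,:4]
    ys,xs=np.nonzero(L==k);p=cv2.convexHull(np.c_[xs,ys].astype(np.float32));
    p=p[p[:,0,1]<68]
    e=cv2.fitEllipse(p);c=np.array(e[0])+[215,115]
    b=bbox(w,"red",(253,260));cu=(b[0]+b[2])/2
    print(c,e[1],atz(w,*c,.01).round(4),s["tool_pos"].round(4),b, atz(w,cu,266,.181).round(4))
E
```

```text
[[15, 126, 152], [15, 124, 144], [11, 139, 101], [11, 140, 100], [11, 139, 101], [21, 145, 227], [21, 144, 233], [21, 148, 231], [22, 145, 232], [21, 148, 228], [11, 145, 97], [11, 143, 102], [12, 135, 102], [15, 125, 159], [15, 126, 158]]
[254.08422089 165.00304794] (49.11299133300781, 59.26237869262695) [ 0.5482 -0.3371  0.01  ] [ 0.5488 -0.3508  0.1597] [199.5 197.5 305.5 300.5] [ 0.5473 -0.3479  0.181 ]
[256.69980621 171.15921402] (62.4279670715332, 63.66297912597656) [ 0.551  -0.3428  0.01  ] [ 0.5489 -0.3507  0.1599] [199.5 197.5 305.5 300.5] [ 0.5475 -0.3475  0.181 ]
[256.36074829 170.83903885] (59.03935241699219, 64.64551544189453) [ 0.5508 -0.3425  0.01  ] [ 0.549 -0.351  0.16 ] [199.5 197.5 305.5 300.5] [ 0.5476 -0.3476  0.181 ]
[256.31190491 172.46906281] (61.55360412597656, 66.6524658203125) [ 0.5509 -0.3444  0.01  ] [ 0.549  -0.3512  0.16  ] [199.5 197.5 305.5 300.5] [ 0.5477 -0.3478  0.181 ]
```

The arm was still settling in that first picture. I'll back off 30 mm in −Y so the whole post shows, settle, and measure tip and base.

```bash
python3 -m jog '[{"translation":[-0.4,0,0],"twist":0,"claw":0},{"translation":[-0.35,0,0],"twist":0,"claw":0},{"translation":[0,0,0],"twist":0,"claw":0},{"translation":[0,0,0],"twist":0,"claw":0},{"translation":[0,0,0],"twist":0,"claw":0},{"translation":[0,0,0],"twist":0,"claw":0}]'
python3 - <<'E'
from h import *
w=cam("wrist");w=cam("wrist");save(w,"w3.png");s=r.get_state();print(s["tool_pos"])
a=cv2.imread("pics/w3.png")[100:320,170:350];cv2.imwrite("pics/w3c.png",cv2.resize(a,None,fx=3,fy=3,interpolation=cv2.INTER_CUBIC)[:600])
E
```

```text
clock: 8.78
tool_pos: [0.5492, -0.3812, 0.1599]
eef_rot: [0.706, 0.708, -0.0, -0.001]
contact_force: [-0.2, -0.1, 0.4]
opening: 0.547
[ 0.5491439  -0.38163431  0.15994175]
```

View pics/w3c.png

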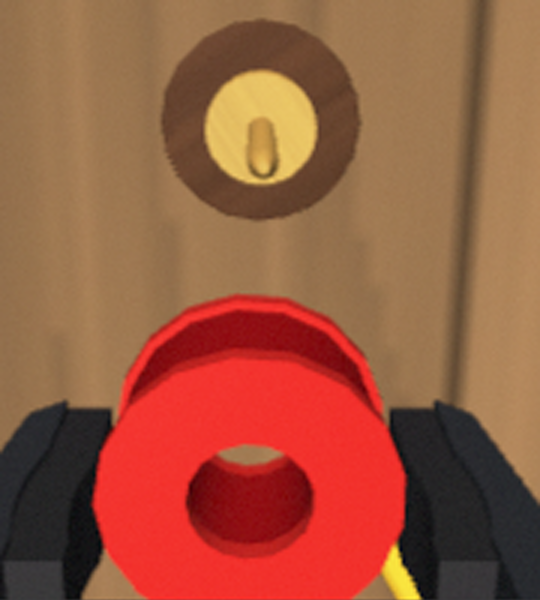

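The crop shows the base centre at full-image (256.7,140), boss centre (257,142.3), post tip (257.7,157), spool top hole centre (253.3,266.7).

```bash
python3 - <<'E'
from h import *
w=cam("wrist");print(r.get_state()["tool_pos"])
for u,v,z in((256.7,140,.01),(257,142.3,.022),(257.7,156,.086),(253.3,266.7,.182)):print(atz(w,u,v,z).round(4))
E
```

```text
[ 0.5490665  -0.38196934  0.15992663]
[ 0.5514 -0.3432  0.01  ]
[ 0.5515 -0.3437  0.022 ]
[ 0.5514 -0.3446  0.086 ]
[ 0.5482 -0.3782  0.182 ]
```

```bash
python3 -m jog '[{"translation":[0.43,0.04,0],"twist":0,"claw":0},{"translation":[0.43,0.035,0],"twist":0,"claw":0},{"translation":[0,0,0.6],"twist":0,"claw":0},{"translation":[0,0,0.5],"twist":0,"claw":0},{"translation":[0,0,0.3],"twist":0,"claw":0},{"translation":[0,0,0.25],"twist":0,"claw":0},{"translation":[0,0,0.25],"twist":0,"claw":0},{"translation":[0,0,0],"twist":0,"claw":0},{"translation":[0,0,0],"twist":0,"claw":0},{"translation":[0,0,0],"twist":0,"claw":0}]'
python3 - <<'E'
from h import *
d=cam("scene");p=proj(d,[[.5514,-.3437,.05]])[0].astype(int);print(p)
a=cv2.cvtColor(np.asarray(d["img"]),cv2.COLOR_RGB2BGR)[p[1]-60:p[1]+40,max(p[0]-60,0):p[0]+60]
cv2.imwrite("pics/s1.png",cv2.resize(a,None,fx=5,fy=5,interpolation=cv2.INTER_CUBIC))
E
```

```text
clock: 9.77
tool_pos: [0.5523, -0.3487, 0.0845]
eef_rot: [0.707, 0.707, -0.0, -0.0]
contact_force: [-0.4, 0.6, 0.1]
opening: 0.544
[136 143]
```

View pics/s1.png

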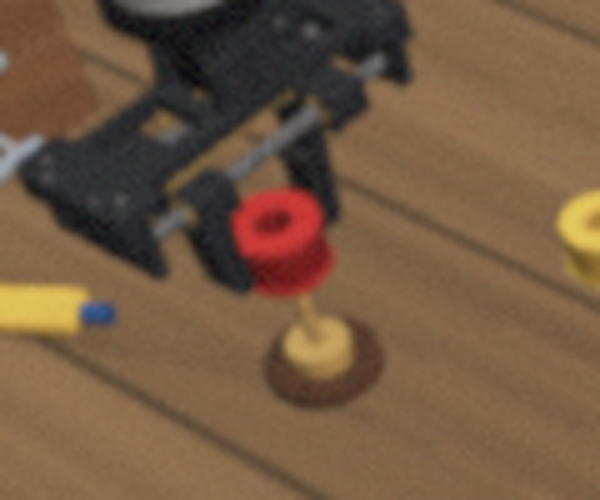

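The post has entered red's hole with no force. Seating and releasing.

```bash
python3 -m jog '[{"translation":[0.03,0,0.4],"twist":0,"claw":0},{"translation":[0,0,0.4],"twist":0,"claw":0},{"translation":[0,0,0.3],"twist":0,"claw":0},{"translation":[0,0,0.15],"twist":0,"claw":0},{"translation":[0,0,0.08],"twist":0,"claw":0},{"translation":[0,0,0],"twist":0,"claw":0},{"translation":[0,0,0],"twist":0,"claw":0},{"translation":[0,0,0],"twist":0,"claw":0}]'
```

```text
clock: 10.48
tool_pos: [0.5521, -0.3475, 0.0311]
eef_rot: [0.707, 0.707, -0.001, -0.0]
contact_force: [-0.2, 0.1, 0.1]
opening: 0.541
```

```bash
python3 -m jog '[{"translation":[0,0,0],"twist":0,"claw":75},{"translation":[0,0,0],"twist":0,"claw":75},{"translation":[0,0,0],"twist":0,"claw":75},{"translation":[0,0,0],"twist":0,"claw":75},{"translation":[0,0,-0.4],"twist":0,"claw":75},{"translation":[0,0,-0.7],"twist":0,"claw":75},{"translation":[0,0,-0.7],"twist":0,"claw":75},{"translation":[0,0,-0.7],"twist":0,"claw":75},{"translation":[0,0,-0.7],"twist":0,"claw":75},{"translation":[0.79,0.283,0],"twist":0,"claw":75},{"translation":[0.79,0.283,0],"twist":0,"claw":75},{"translation":[0.79,0.283,0],"twist":0,"claw":75},{"translation":[0.79,0.283,0],"twist":0,"claw":75},{"translation":[0.79,0.283,0],"twist":0,"claw":75},{"translation":[0.79,0.283,0],"twist":0,"claw":75},{"translation":[0,0,0],"twist":0,"claw":75},{"translation":[0,0,0],"twist":0,"claw":75},{"translation":[0,0,0],"twist":0,"claw":75},{"translation":[0,0,0],"twist":0,"claw":75},{"translation":[0,0,0],"twist":0,"claw":75}]'
cat >> h.py <<'E'
def look(col,g):
    w=cam("wrist");w=cam("wrist");s=r.get_state();p,f=fit([w],col,g);p2,f2=fit([w],col,g,False)
    print("tcp",s["tool_pos"].round(4),"z-free",p,f,"z=0",p2,f2,"units x,y,z:",np.round(np.array([p2[1]-s["tool_pos"][1],p2[0]-s["tool_pos"][0],s["tool_pos"][2]-.008])/.04,3));return w
E
python3 -c '
from h import *
look("green",[.62,-.157,0])
t=cam("top");c=cam("scene");print(*fit([t,c],"red",[.5514,-.3437,.022]))'
```

```text
clock: 12.15
tool_pos: [0.6192, -0.1598, 0.1585]
eef_rot: [0.708, 0.706, -0.001, -0.0]
contact_force: [0.1, -0.8, 0.4]
opening: 0.749
tcp [ 0.6193 -0.1592  0.1584] z-free [ 0.6213 -0.1573 -0.0066] [-0.4  0.4  0.4 -0.4] z=0 [ 0.6212 -0.1556] [-1.2 -0.4  1.2  0.4] units x,y,z: [0.09  0.047 3.76 ]
[0.6714 0.3444 0.1098] [-255.7   44.5 -248.3   50.3 -114.2  -21.7 -111.8  -16.5]
```

```bash
python3 -m jog '[{"translation":[0.1,0.05,0.9],"twist":0,"claw":75},{"translation":[0,0,0.9],"twist":0,"claw":75},{"translation":[0,0,0.8],"twist":0,"claw":75},{"translation":[0,0,0.6],"twist":0,"claw":75},{"translation":[0,0,0.36],"twist":0,"claw":75},{"translation":[0,0,0.2],"twist":0,"claw":75},{"translation":[0,0,0],"twist":0,"claw":75},{"translation":[0,0,0],"twist":0,"claw":75},{"translation":[0,0,0],"twist":0,"claw":75},{"translation":[0,0,0],"twist":0,"claw":0},{"translation":[0,0,0],"twist":0,"claw":0},{"translation":[0,0,0],"twist":0,"claw":0},{"translation":[0,0,0],"twist":0,"claw":0},{"translation":[0,0,0],"twist":0,"claw":0},{"translation":[0,0,0],"twist":0,"claw":0},{"translation":[0,0,0],"twist":0,"claw":0}]' 20
```

```text
clock: 13.68
tool_pos: [0.622, -0.1539, 0.0089]
eef_rot: [0.707, 0.707, -0.001, -0.0]
contact_force: [-0.5, 0.3, 6.9]
opening: 0.536
```

```bash
python3 -m jog '[{"translation":[0,0,-0.5],"twist":0,"claw":0},{"translation":[0,0,-0.85],"twist":0,"claw":0},{"translation":[0,0,-0.8],"twist":0,"claw":0},{"translation":[0,0,-0.8],"twist":0,"claw":0},{"translation":[0,0,-0.8],"twist":0,"claw":0},{"translation":[-0.79,-0.294,0],"twist":0,"claw":0},{"translation":[-0.79,-0.294,0],"twist":0,"claw":0},{"translation":[-0.79,-0.294,0],"twist":0,"claw":0},{"translation":[-0.79,-0.294,0],"twist":0,"claw":0},{"translation":[-0.79,-0.294,0],"twist":0,"claw":0},{"translation":[-0.79,-0.294,0],"twist":0,"claw":0},{"translation":[0,0,0],"twist":0,"claw":0},{"translation":[0,0,0],"twist":0,"claw":0},{"translation":[0,0,0],"twist":0,"claw":0},{"translation":[0,0,0],"twist":0,"claw":0},{"translation":[0,0,0],"twist":0,"claw":0}]'
python3 - <<'E'
from h import *
w=cam("wrist");w=cam("wrist");s=r.get_state();print(s["tool_pos"]);save(w,"w4.png")
b=bbox(w,"green",(255,260));print(b,[atz(w,(b[0]+b[2])/2,v,s["tool_pos"][2]+.021).round(4) for v in (262,266)])
E
```

```text
clock: 15.02
tool_pos: [0.5521, -0.3413, 0.1583]
eef_rot: [0.706, 0.708, -0.0, -0.001]
contact_force: [0.2, -0.9, -0.3]
opening: 0.537
[ 0.55188104 -0.34186961  0.15828702]
[200.5 205.5 305.5 299.5] [array([ 0.5509, -0.3363,  0.1793]), array([ 0.5509, -0.3384,  0.1793])]
```

View pics/w4.png

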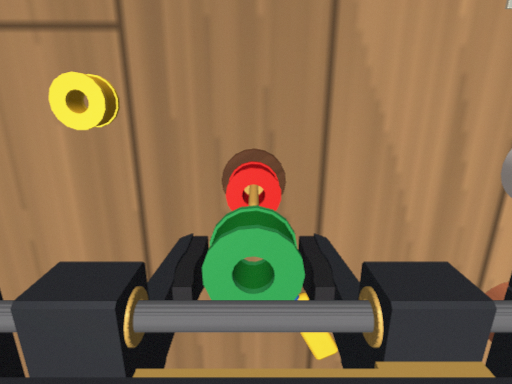

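Red is down on the stand with the post through it; green hole centre (253,273), about over the post. Lowering to engage, then check the force and continue.

```bash
python3 -m jog '[{"translation":[-0.04,0,0.5],"twist":0,"claw":0},{"translation":[0,0,0.5],"twist":0,"claw":0},{"translation":[0,0,0.3],"twist":0,"claw":0},{"translation":[0,0,0.3],"twist":0,"claw":0},{"translation":[0,0,0.3],"twist":0,"claw":0},{"translation":[0,0,0],"twist":0,"claw":0},{"translation":[0,0,0],"twist":0,"claw":0},{"translation":[0,0,0],"twist":0,"claw":0}]'
python3 -c '
from h import *
d=cam("scene");a=cv2.cvtColor(np.asarray(d["img"]),cv2.COLOR_RGB2BGR)[83:183,76:196]
cv2.imwrite("pics/s2.png",cv2.resize(a,None,fx=5,fy=5,interpolation=cv2.INTER_CUBIC))'
```

```text
clock: 15.78
tool_pos: [0.5517, -0.345, 0.0828]
eef_rot: [0.707, 0.707, -0.0, -0.0]
contact_force: [0.2, 0.4, -0.6]
opening: 0.535
```

View pics/s2.png

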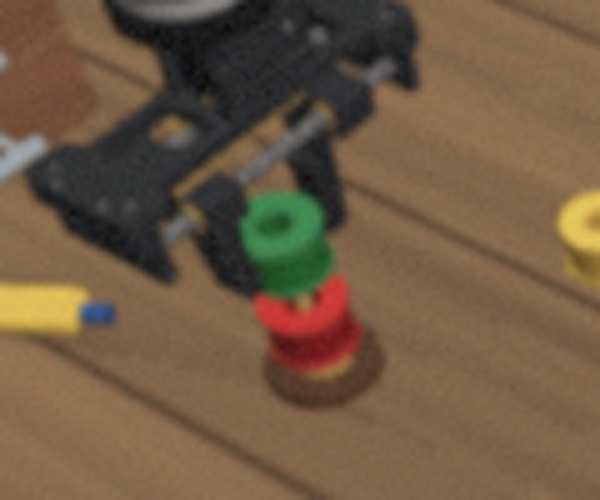

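```bash
python3 -m jog '[{"translation":[0,0,0.3],"twist":0,"claw":0},{"translation":[0,0,0.15],"twist":0,"claw":0},{"translation":[0,0,0.08],"twist":0,"claw":0},{"translation":[0,0,0],"twist":0,"claw":0},{"translation":[0,0,0],"twist":0,"claw":0},{"translation":[0,0,0],"twist":0,"claw":0},{"translation":[0,0,0],"twist":0,"claw":75},{"translation":[0,0,0],"twist":0,"claw":75},{"translation":[0,0,0],"twist":0,"claw":75},{"translation":[0,0,0],"twist":0,"claw":75},{"translation":[0,0,0],"twist":0,"claw":75},{"translation":[0,0,-0.4],"twist":0,"claw":75},{"translation":[0,0,-0.7],"twist":0,"claw":75},{"translation":[0,0,-0.7],"twist":0,"claw":75},{"translation":[0,0,-0.7],"twist":0,"claw":75}]'
python3 -m jog '[{"translation":[0.83,0.087,0],"twist":0,"claw":75},{"translation":[0.83,0.087,0],"twist":0,"claw":75},{"translation":[0.83,0.087,0],"twist":0,"claw":75},{"translation":[0.83,0.087,0],"twist":0,"claw":75},{"translation":[0.83,0.087,0],"twist":0,"claw":75},{"translation":[0.83,0.087,0],"twist":0,"claw":75},{"translation":[0.83,0.087,0],"twist":0,"claw":75},{"translation":[0.83,0.087,0],"twist":0,"claw":75},{"translation":[0.83,0.087,0],"twist":0,"claw":75},{"translation":[0.83,0.087,0],"twist":0,"claw":75},{"translation":[0.83,0.087,0],"twist":0,"claw":75},{"translation":[0.83,0.087,0],"twist":0,"claw":75},{"translation":[0.83,0.087,0],"twist":0,"claw":75},{"translation":[0.83,0.087,0],"twist":0,"claw":75},{"translation":[0.83,0.087,0],"twist":0,"claw":75},{"translation":[0,0,0],"twist":0,"claw":75},{"translation":[0,0,0],"twist":0,"claw":75},{"translation":[0,0,0],"twist":0,"claw":75},{"translation":[0,0,0],"twist":0,"claw":75},{"translation":[0,0,0],"twist":0,"claw":75}]'
python3 -c '
from h import *
look("blue",[.605,.154,0])
c=cam("scene");a=cv2.cvtColor(np.asarray(c["img"]),cv2.COLOR_RGB2BGR)[83:183,76:196]
cv2.imwrite("pics/s3.png",cv2.resize(a,None,fx=4,fy=4,interpolation=cv2.INTER_CUBIC))'
```

```text
clock: 17.08
tool_pos: [0.5509, -0.3447, 0.1618]
eef_rot: [0.707, 0.707, -0.001, -0.001]
contact_force: [1.3, -0.3, -0.1]
opening: 0.75
clock: 18.75
tool_pos: [0.6037, 0.1508, 0.1606]
eef_rot: [0.708, 0.706, -0.001, -0.0]
contact_force: [-0.7, 0.1, 0.6]
opening: 0.748
tcp [0.6036 0.1515 0.1607] z-free [ 0.6052  0.154  -0.0017] [-0.1  0.1  0.1 -0.1] z=0 [0.6052 0.1545] [-0.3 -0.1  0.3  0.1] units x,y,z: [0.076 0.039 3.818]
```

View pics/s3.png

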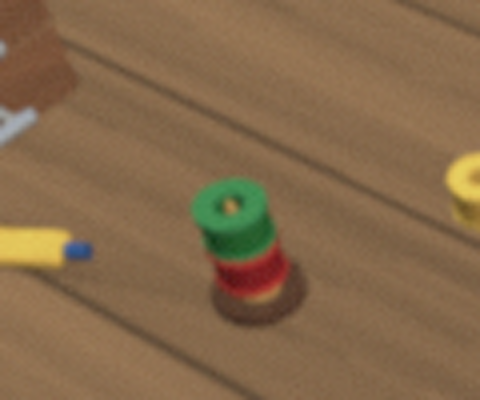

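Green sits on red, post showing in the hole. Blue fits the 48 mm model at z≈0, so it is the larger one. Grasping blue.

```bash
python3 -m jog '[{"translation":[0.076,0.04,0.9],"twist":0,"claw":75},{"translation":[0,0,0.9],"twist":0,"claw":75},{"translation":[0,0,0.8],"twist":0,"claw":75},{"translation":[0,0,0.6],"twist":0,"claw":75},{"translation":[0,0,0.4],"twist":0,"claw":75},{"translation":[0,0,0.2],"twist":0,"claw":75},{"translation":[0,0,0],"twist":0,"claw":75},{"translation":[0,0,0],"twist":0,"claw":75},{"translation":[0,0,0],"twist":0,"claw":75},{"translation":[0,0,0],"twist":0,"claw":0},{"translation":[0,0,0],"twist":0,"claw":0},{"translation":[0,0,0],"twist":0,"claw":0},{"translation":[0,0,0],"twist":0,"claw":0},{"translation":[0,0,0],"twist":0,"claw":0},{"translation":[0,0,0],"twist":0,"claw":0},{"translation":[0,0,0],"twist":0,"claw":0}]' 20
```

```text
clock: 20.23
tool_pos: [0.6053, 0.1562, 0.0096]
eef_rot: [0.707, 0.707, -0.0, -0.0]
contact_force: [-0.9, -0.1, 5.9]
opening: 0.535
```

```bash
python3 -m jog '[{"translation":[0,0,-0.5],"twist":0,"claw":0},{"translation":[0,0,-0.85],"twist":0,"claw":0},{"translation":[0,0,-0.85],"twist":0,"claw":0},{"translation":[0,0,-0.8],"twist":0,"claw":0},{"translation":[0,0,-0.8],"twist":0,"claw":0},{"translation":[0.371,-0.754,0],"twist":0,"claw":0},{"translation":[0.371,-0.754,0],"twist":0,"claw":0},{"translation":[0.371,-0.754,0],"twist":0,"claw":0},{"translation":[0.371,-0.754,0],"twist":0,"claw":0},{"translation":[0.371,-0.754,0],"twist":0,"claw":0},{"translation":[0.371,-0.754,0],"twist":0,"claw":0},{"translation":[0.371,-0.754,0],"twist":0,"claw":0},{"translation":[0,0,0],"twist":0,"claw":0},{"translation":[0,0,0],"twist":0,"claw":0},{"translation":[0,0,0],"twist":0,"claw":0},{"translation":[0,0,0],"twist":0,"claw":0},{"translation":[0,0,0],"twist":0,"claw":0},{"translation":[0,0,0],"twist":0,"claw":0}]'
python3 - <<'E'
from h import *
w=cam("wrist");w=cam("wrist");save(w,"w5.png");s=r.get_state();print(s["tool_pos"],s["q"].round(2))
b=bbox(w,"blue",(255,260));print(b)
a=cv2.imread("pics/w5.png")[100:320,170:350];cv2.imwrite("pics/w5c.png",cv2.resize(a,None,fx=3,fy=3,interpolation=cv2.INTER_CUBIC)[:600])
E
```

```text
clock: 21.73
tool_pos: [0.3949, 0.2593, 0.1611]
eef_rot: [0.708, 0.706, -0.001, -0.001]
contact_force: [0.6, 0.2, 0.3]
opening: 0.54
[0.39453073 0.25955673 0.1610937 ] [-0.39  0.66 -0.46  2.08  0.57  0.53 -1.27]
[200.5 205.5 305.5 300.5]
```

View pics/w5c.png

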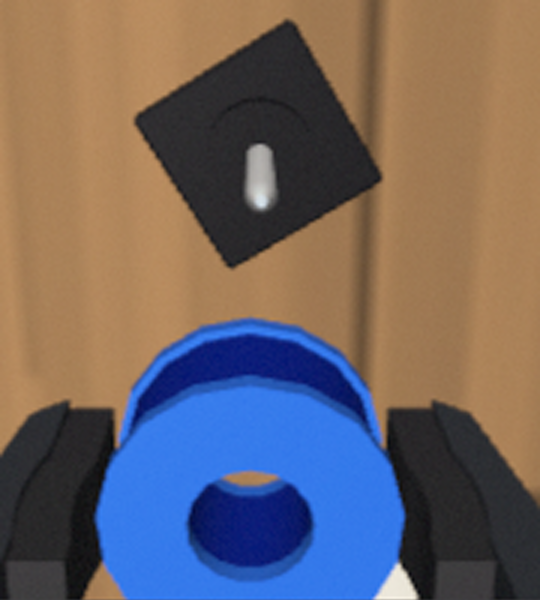

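The crop shows the square base centred at full-image (256.5,149), post tip (257,167), blue's top hole centre (253.3,275).

```bash
python3 - <<'E'
from h import *
w=cam("wrist");s=r.get_state();print(s["tool_pos"])
for u,v,z in((256.5,148.5,.01),(256.7,151,.022),(257,167,.086),(253.3,275,s["tool_pos"][2]+.0205)):print(atz(w,u,v,z).round(4))
E
```

```text
[0.39440354 0.25969494 0.16112319]
[0.3967 0.2895 0.01  ]
[0.3968 0.2891 0.022 ]
[0.3964 0.2881 0.086 ]
[0.3936 0.2576 0.1816]
```

```bash
python3 -m jog '[{"translation":[0.4,0.04,0],"twist":0,"claw":0},{"translation":[0.37,0.03,0],"twist":0,"claw":0},{"translation":[0,0,0],"twist":0,"claw":0},{"translation":[0,0,0.6],"twist":0,"claw":0},{"translation":[0,0,0.5],"twist":0,"claw":0},{"translation":[0,0,0.3],"twist":0,"claw":0},{"translation":[0,0,0.25],"twist":0,"claw":0},{"translation":[0,0,0.25],"twist":0,"claw":0},{"translation":[0,0,0],"twist":0,"claw":0},{"translation":[0,0,0],"twist":0,"claw":0},{"translation":[0,0,0],"twist":0,"claw":0}]'
python3 - <<'E'
from h import *
d=cam("scene");p=proj(d,[[.3966,.2889,.05]])[0].astype(int);print(p)
a=cv2.cvtColor(np.asarray(d["img"]),cv2.COLOR_RGB2BGR)[p[1]-60:p[1]+40,p[0]-60:p[0]+60]
cv2.imwrite("pics/s4.png",cv2.resize(a,None,fx=5,fy=5,interpolation=cv2.INTER_CUBIC))
E
```

```text
clock: 22.8
tool_pos: [0.3968, 0.2906, 0.0856]
eef_rot: [0.707, 0.707, -0.001, -0.001]
contact_force: [0.3, -0.2, -0.3]
opening: 0.535
[389 209]
```

View pics/s4.png

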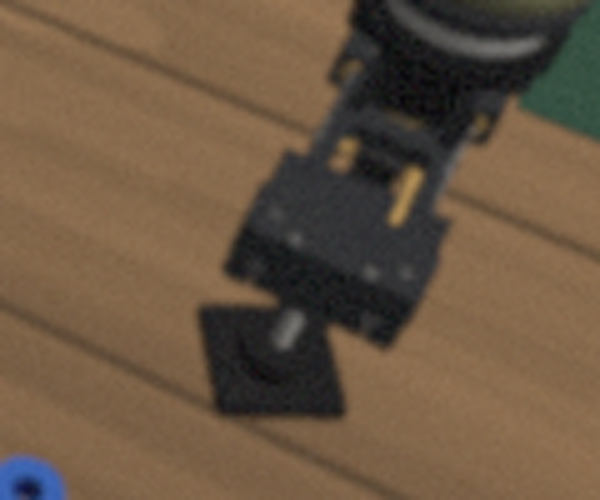

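The gripper hides the spool from this side, but it is already 10 mm below the tip height with no force, so the post is in the hole. Seating.

```bash
python3 -m jog '[{"translation":[0,0,0.4],"twist":0,"claw":0},{"translation":[0,0,0.4],"twist":0,"claw":0},{"translation":[0,0,0.3],"twist":0,"claw":0},{"translation":[0,0,0.15],"twist":0,"claw":0},{"translation":[0,0,0.08],"twist":0,"claw":0},{"translation":[0,0,0],"twist":0,"claw":0},{"translation":[0,0,0],"twist":0,"claw":0},{"translation":[0,0,0],"twist":0,"claw":0}]'
```

```text
clock: 23.52
tool_pos: [0.3968, 0.2911, 0.0326]
eef_rot: [0.707, 0.707, -0.0, -0.001]
contact_force: [0.5, -0.1, 0.1]
opening: 0.537
```

```bash
python3 -m jog '[{"translation":[0,0,0],"twist":0,"claw":75},{"translation":[0,0,0],"twist":0,"claw":75},{"translation":[0,0,0],"twist":0,"claw":75},{"translation":[0,0,0],"twist":0,"claw":75},{"translation":[0,0,0],"twist":0,"claw":75},{"translation":[0,0,-0.4],"twist":0,"claw":75},{"translation":[0,0,-0.7],"twist":0,"claw":75},{"translation":[0,0,-0.7],"twist":0,"claw":75},{"translation":[0,0,-0.7],"twist":0,"claw":75},{"translation":[0,0,-0.7],"twist":0,"claw":75}]'
python3 -m jog '[{"translation":[-0.87,0.2,0],"twist":0,"claw":75},{"translation":[-0.87,0.2,0],"twist":0,"claw":75},{"translation":[-0.87,0.2,0],"twist":0,"claw":75},{"translation":[-0.87,0.2,0],"twist":0,"claw":75},{"translation":[-0.87,0.2,0],"twist":0,"claw":75},{"translation":[-0.87,0.2,0],"twist":0,"claw":75},{"translation":[-0.87,0.2,0],"twist":0,"claw":75},{"translation":[-0.87,0.2,0],"twist":0,"claw":75},{"translation":[-0.87,-0.2,0],"twist":0,"claw":75},{"translation":[-0.87,-0.2,0],"twist":0,"claw":75},{"translation":[-0.87,-0.2,0],"twist":0,"claw":75},{"translation":[-0.87,-0.2,0],"twist":0,"claw":75},{"translation":[-0.87,-0.2,0],"twist":0,"claw":75},{"translation":[-0.87,-0.2,0],"twist":0,"claw":75},{"translation":[-0.87,-0.2,0],"twist":0,"claw":75},{"translation":[-0.87,-0.2,0],"twist":0,"claw":75},{"translation":[-0.3,0,0],"twist":0,"claw":75},{"translation":[0,0,0],"twist":0,"claw":75},{"translation":[0,0,0],"twist":0,"claw":75},{"translation":[0,0,0],"twist":0,"claw":75}]'
python3 -c '
from h import *
cam("wrist");cam("wrist");w=look("yellow",[.395,-.276,0]);save(w,"w6.png")
print(bbox(w,"yellow",proj(w,[[.395,-.276,.02]])[0]))'
```

```text
clock: 24.35
tool_pos: [0.3964, 0.2905, 0.1613]
eef_rot: [0.707, 0.707, -0.001, -0.001]
contact_force: [0.4, -0.1, -0.1]
opening: 0.748
clock: 26.02
tool_pos: [0.3971, -0.2763, 0.1602]
eef_rot: [0.706, 0.708, -0.0, -0.001]
contact_force: [0.5, 0.9, -0.2]
opening: 0.748
tcp [ 0.3972 -0.2765  0.1602] z-free [ 0.3996 -0.267   0.0024] [ 0.5 -0.5 -0.5  0.5] z=0 [ 0.3997 -0.2676] [ 0.8 -0.2 -0.8  0.2] units x,y,z: [0.223 0.063 3.806]
[230.5 144.5 283.5 199.5]
```

Good fit for yellow (48 mm, z≈0). Grasp.

```bash
python3 -m jog '[{"translation":[0.22,0.063,0.9],"twist":0,"claw":75},{"translation":[0,0,0.9],"twist":0,"claw":75},{"translation":[0,0,0.8],"twist":0,"claw":75},{"translation":[0,0,0.6],"twist":0,"claw":75},{"translation":[0,0,0.4],"twist":0,"claw":75},{"translation":[0,0,0.2],"twist":0,"claw":75},{"translation":[0,0,0],"twist":0,"claw":75},{"translation":[0,0,0],"twist":0,"claw":75},{"translation":[0,0,0],"twist":0,"claw":75},{"translation":[0,0,0],"twist":0,"claw":0},{"translation":[0,0,0],"twist":0,"claw":0},{"translation":[0,0,0],"twist":0,"claw":0},{"translation":[0,0,0],"twist":0,"claw":0},{"translation":[0,0,0],"twist":0,"claw":0},{"translation":[0,0,0],"twist":0,"claw":0},{"translation":[0,0,0],"twist":0,"claw":0}]' 20
```

```text
clock: 27.55
tool_pos: [0.3992, -0.2695, 0.0087]
eef_rot: [0.707, 0.707, -0.001, -0.0]
contact_force: [0.3, -0.3, 6.7]
opening: 0.541
```

```bash
python3 -m jog '[{"translation":[0,0,-0.5],"twist":0,"claw":0},{"translation":[0,0,-0.85],"twist":0,"claw":0},{"translation":[0,0,-0.85],"twist":0,"claw":0},{"translation":[0,0,-0.8],"twist":0,"claw":0},{"translation":[0,0,-0.8],"twist":0,"claw":0}]'
python3 -m jog '[{"translation":[0.83,0.2,0],"twist":0,"claw":0},{"translation":[0.83,0.2,0],"twist":0,"claw":0},{"translation":[0.83,0.2,0],"twist":0,"claw":0},{"translation":[0.83,0.2,0],"twist":0,"claw":0},{"translation":[0.83,0.2,0],"twist":0,"claw":0},{"translation":[0.83,0.2,0],"twist":0,"claw":0},{"translation":[0.83,0.2,0],"twist":0,"claw":0},{"translation":[0.83,0.2,0],"twist":0,"claw":0},{"translation":[0.83,-0.2,0],"twist":0,"claw":0},{"translation":[0.83,-0.2,0],"twist":0,"claw":0},{"translation":[0.83,-0.2,0],"twist":0,"claw":0},{"translation":[0.83,-0.2,0],"twist":0,"claw":0},{"translation":[0.83,-0.2,0],"twist":0,"claw":0},{"translation":[0.83,-0.2,0],"twist":0,"claw":0},{"translation":[0.83,-0.2,0],"twist":0,"claw":0},{"translation":[0.83,-0.2,0],"twist":0,"claw":0},{"translation":[0,0,0],"twist":0,"claw":0},{"translation":[0,0,0],"twist":0,"claw":0},{"translation":[0,0,0],"twist":0,"claw":0},{"translation":[0,0,0],"twist":0,"claw":0}]'
python3 - <<'E'
from h import *
for _ in range(5): w=cam("wrist")
save(w,"w7.png");s=r.get_state();print(s["tool_pos"])
a=cv2.imread("pics/w7.png")[100:320,170:350];cv2.imwrite("pics/w7c.png",cv2.resize(a,None,fx=3,fy=3,interpolation=cv2.INTER_CUBIC)[:600])
for v in (268,272,276): print(atz(w,253.3,v,s["tool_pos"][2]+.021).round(4))
E
```

```text
clock: 27.97
tool_pos: [0.3984, -0.269, 0.1616]
eef_rot: [0.707, 0.707, -0.001, -0.001]
contact_force: [0.8, -0.8, -0.0]
opening: 0.541
clock: 29.63
tool_pos: [0.3995, 0.26, 0.1598]
eef_rot: [0.708, 0.706, -0.002, -0.0]
contact_force: [-0.7, -0.7, -0.5]
opening: 0.54
[0.39961968 0.26108605 0.1599837 ]
[0.3988 0.2629 0.181 ]
[0.3988 0.2608 0.181 ]
[0.3988 0.2586 0.181 ]
```

View pics/w7c.png

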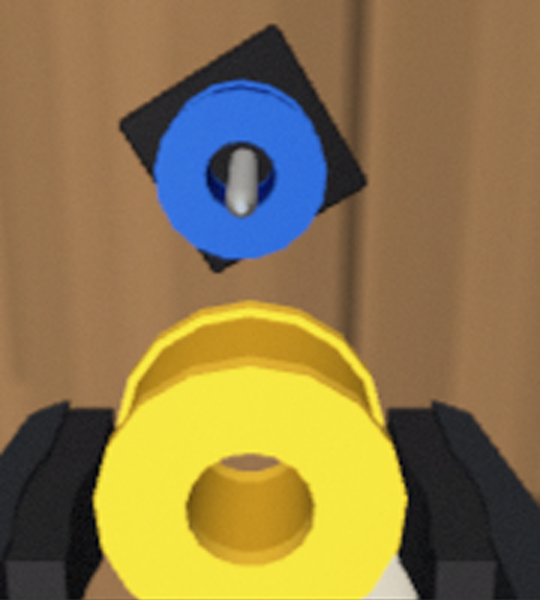

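Blue is seated with the post through it (tip about (251,169)); yellow's hole is at (253.3,269.3), so shift +26.7 mm in Y, −2 mm in X, then lower.

```bash
python3 -m jog '[{"translation":[0.35,-0.03,0],"twist":0,"claw":0},{"translation":[0.32,-0.025,0],"twist":0,"claw":0},{"translation":[0,0,0],"twist":0,"claw":0},{"translation":[0,0,0.6],"twist":0,"claw":0},{"translation":[0,0,0.5],"twist":0,"claw":0},{"translation":[0,0,0.3],"twist":0,"claw":0},{"translation":[0,0,0.25],"twist":0,"claw":0},{"translation":[0,0,0.23],"twist":0,"claw":0},{"translation":[0,0,0],"twist":0,"claw":0},{"translation":[0,0,0],"twist":0,"claw":0},{"translation":[0,0,0],"twist":0,"claw":0}]'
```

```text
clock: 30.8
tool_pos: [0.3971, 0.2893, 0.0852]
eef_rot: [0.707, 0.707, -0.0, -0.001]
contact_force: [0.2, 0.5, 0.5]
opening: 0.537
```

```bash
python3 -m jog '[{"translation":[0,0,0.3],"twist":0,"claw":0},{"translation":[0,0,0.2],"twist":0,"claw":0},{"translation":[0,0,0.09],"twist":0,"claw":0},{"translation":[0,0,0],"twist":0,"claw":0},{"translation":[0,0,0],"twist":0,"claw":0},{"translation":[0,0,0],"twist":0,"claw":0},{"translation":[0,0,0],"twist":0,"claw":75},{"translation":[0,0,0],"twist":0,"claw":75},{"translation":[0,0,0],"twist":0,"claw":75},{"translation":[0,0,0],"twist":0,"claw":75},{"translation":[0,0,0],"twist":0,"claw":75},{"translation":[0,0,-0.4],"twist":0,"claw":75},{"translation":[0,0,-0.7],"twist":0,"claw":75},{"translation":[0,0,-0.7],"twist":0,"claw":75},{"translation":[0,0,-0.8],"twist":0,"claw":75}]'
python3 -m jog '[{"translation":[-0.6,0.2,-0.3],"twist":0,"claw":75},{"translation":[-0.8,0.2,-0.3],"twist":0,"claw":75},{"translation":[-0.8,0.2,-0.3],"twist":0,"claw":75},{"translation":[-0.8,0.2,0],"twist":0,"claw":75},{"translation":[-0.8,0.2,0],"twist":0,"claw":75},{"translation":[-0.8,0.2,0],"twist":0,"claw":75},{"translation":[-0.6,0,0],"twist":0,"claw":75},{"translation":[0,0,0],"twist":0,"claw":75},{"translation":[0,0,0],"twist":0,"claw":75},{"translation":[0,0,0],"twist":0,"claw":75},{"translation":[0,0,0],"twist":0,"claw":75}]'
python3 - <<'E'
from h import *
c=cam("scene");im=cv2.cvtColor(np.asarray(c["img"]),cv2.COLOR_RGB2BGR)
a=im[100:310,90:420];cv2.imwrite("pics/s5.png",cv2.resize(a,None,fx=2.4,fy=2.4,interpolation=cv2.INTER_CUBIC))
print(*fit([c],"yellow",[.397,.289,.052]),*fit([c],"green",[.5514,-.3437,.052]))
E
```

```text
clock: 32.05
tool_pos: [0.3964, 0.2882, 0.1658]
eef_rot: [0.707, 0.707, -0.002, -0.001]
contact_force: [-0.4, 0.6, 0.2]
opening: 0.751
clock: 32.97
tool_pos: [0.4451, 0.0824, 0.2013]
eef_rot: [0.706, 0.708, -0.0, -0.001]
contact_force: [-0.5, -0.4, 0.5]
opening: 0.75
[ 0.2288  0.2911 -0.1294] [ 0.9 -0.9 -0.9  0.9] [ 0.4818 -0.4543 -0.0584] [ 0.2 -0.2 -0.2  0.2]
```

View pics/s5.png

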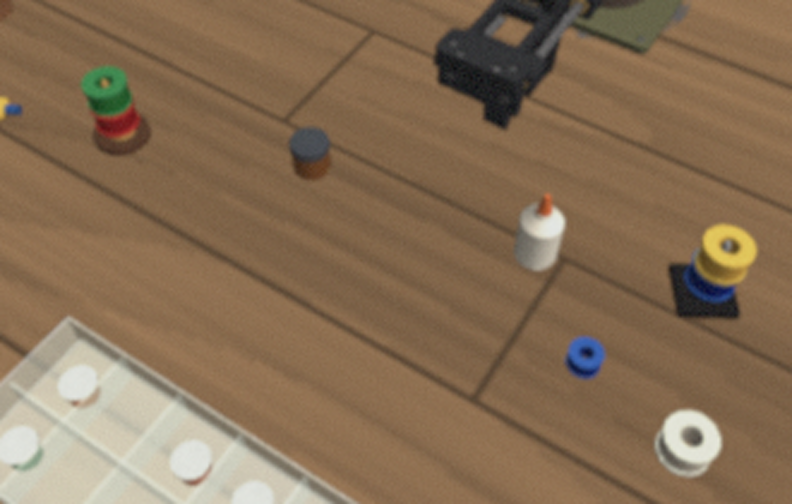

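Both stacks appear complete, and the bottle, jar, white spool and decoy are in place. I'll take one close look at the black stand, where a blue glint shows beside yellow.

```bash
python3 - <<'E'
from h import *
c=cam("scene");im=cv2.cvtColor(np.asarray(c["img"]),cv2.COLOR_RGB2BGR)
z=lambda a:cv2.resize(a,(380,500),interpolation=cv2.INTER_CUBIC)
cv2.imwrite("pics/s6.png",np.hstack([z(im[185:235,370:408]),z(im[120:170,118:156])]))
m=[]
for x,y,zz,col in((.3966,.2889,.052,"yellow"),(.5514,-.3437,.052,"green")):
    print(col,proj(c,cyl([x,y,zz])).min(0).round(1),proj(c,cyl([x,y,zz])).max(0).round(1),bbox(c,col,proj(c,[[x,y,zz+.02]])[0]))
E
```

```text
yellow [378.5 192.7] [404.5 218. ] [382.5 193.5 404.5 211.5]
green [124.1 127.7] [145.9 149.1] [124.5 128.5 143.5 146.5]
```

View pics/s6.png

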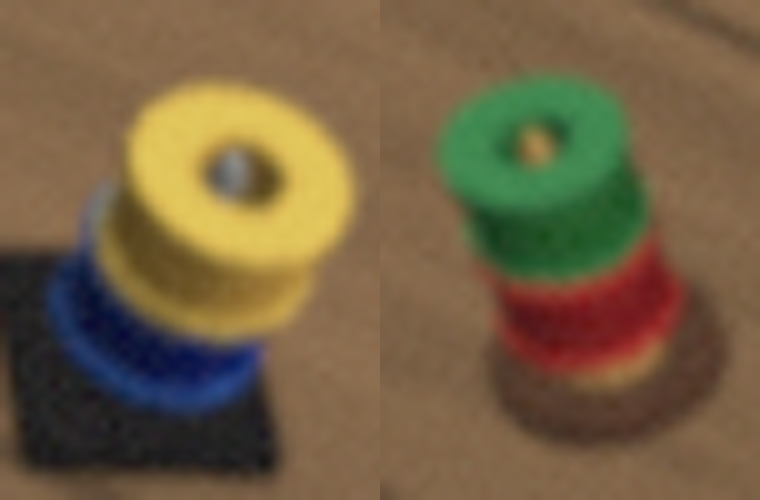

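```bash
python3 - <<'E'
from h import *
c=cam("scene");im=cv2.cvtColor(np.asarray(c["img"]),cv2.COLOR_RGB2BGR)
def ov(x,y,x0,y0,cols):
    a=cv2.resize(im[y0:y0+50,x0:x0+38],(380,500),interpolation=cv2.INTER_CUBIC)
    for z,cl in zip((.022,.052,.082),cols):
        q=cyl([x,y,z])[:73];p=((proj(c,q)-[x0,y0]+.5)*10).astype(np.int32);cv2.polylines(a,[p],True,cl,1)
    return a
C=[(255,255,0),(255,255,255),(255,0,255)]
cv2.imwrite("pics/s7.png",np.hstack([ov(.3966,.2889,370,185,C),ov(.5514,-.3437,118,120,C)]))
E
```

```text
(no output)
```

View pics/s7.png

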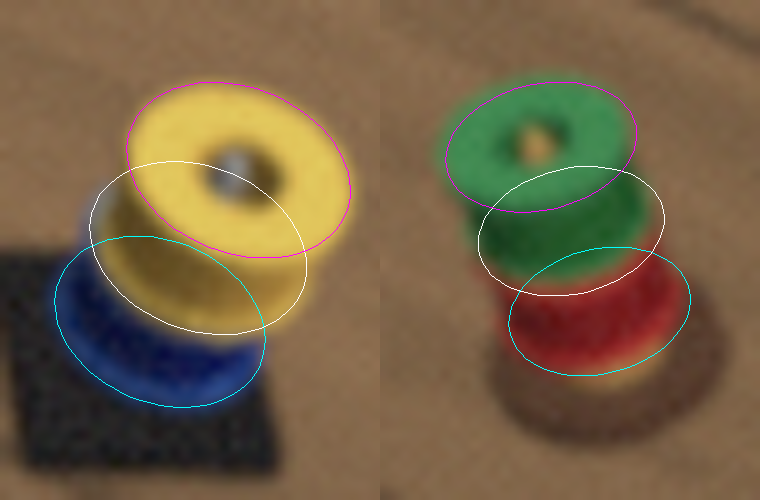

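The predicted flange circles (undersides at 22 and 52 mm, top at 82 mm) lie on both stacks. All four spools are fully down and level, and the glint is just blue's rim. Handing in.

```bash
python3 -c '
from plant import r
print(r.finish_job())'
```

```text
the job is handed in; nothing more can be done
None
```

The job is done and handed in at about 33 s of the 106 s. Red then green are on the brass stand, and blue (the larger one) then yellow are on the black stand.

- **Final check:** In the scene camera, the predicted flange outlines (undersides at 22 and 52 mm, top at 82 mm) match both stacks to about a pixel. Both posts show in the upper holes. By eye, the white spool, glue bottle, jar and small blue decoy stand undisturbed. The gripper was open and clear of everything.
- **Forces:** The highest wrist force reported at the end of a move was about 7 N.
- **Stand position:** My first estimate of the brass stand, from the top and scene cameras, was about 7 mm off in y. I used the close wrist-camera measurements instead.
- **Arm still moving:** One early wrist picture was taken before the arm had settled, so I discarded it.
- **Failed fits:** The colour fit on red failed twice in the top and scene views. In the last check, fits from the scene camera alone gave impossible positions for yellow and green because the masks were incomplete. I used the outline overlay instead.
- **Hidden view:** The gripper hid blue while it was being lowered, so I judged that step by height and force. A later wrist picture showed blue seated with the post through it.

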